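# Take a vibration reading on a washer's deck

## Task

Take the spin-test vibration reading on the washer: lift the yellow vibration pen out of its stand, use its steel tip to press the small recessed yellow service button on the washer's console fully in, and let the button spring back out. Then stand the pen upright on the washer's deck with its tip inside the orange ring sticker, not the blue one, pressing gently until the sprung tip is about half-way in, and finish with the gripper still holding it there, steady; do not put it down or let go. Leave the programme knob, the start button, the spirit level, the detergent bottle and the measuring cup as they are.

Things in the scene. Friction and masses are not known exactly. Their poses are not given: they have to be found in the camera images.
- pen_grip (a point): Middle of the pen's yellow grip, 45 mm below the pen's flat top, 100 mm above its tip end. The grip has flat sides: 26 mm along x, 20 mm along y, 90 mm long; z runs up the pen. Below it come a round black nose, 13 mm thick, 35 mm long, and 20 mm of steel tip, 5 mm thick. About 0.1 kg. It starts upright, nose in the stand, the grip's lower end on the stand's top: the whole grip is free.
- pen_point (a point): The very end of the pen's steel tip, on the pen's axis, 100 mm below pen_grip while the tip is fully out; it moves with the tip.
- pen_tip (a joint): How far the sprung steel tip is pushed back into the pen's nose: 0 = fully out, 0.008 m = on its stop. The spring starts to give at 1.5 N and gains 0.5 N per mm (3.5 N half-way in, 5.5 N at the stop).
- stand: Black pen stand fixed on the counter, 100 x 75 mm and 65 mm high; origin in the middle of its underside, z up. A round hole of 15 mm diameter in the middle of its top, 60 mm deep, takes the pen's nose and tip; the pen is drawn straight up.
- washer: White top-loading washer, 520 mm square, fixed; origin in the middle of its flat level deck, 100 mm above the counter; y towards the rear console, z up. The lid, 330 (x) x 280 (y) mm, 12 mm high, has its centre at y = -25 mm. The dark console, 500 x 120 mm, centre y = 190 mm, top 35 mm above the deck, carries the service button (x = -125 mm), knob (0), start button (115 mm).
- service_button_top (a point): Centre of the top of the yellow service button, 11 mm in diameter, which lies 4 mm below the console's top in a round bore of 14 mm diameter; it moves straight down.
- service_button (a joint): Travel of the service button: 0 = out, 0.004 m = fully in. Its spring takes 0.9 N to start and 3 N to press fully in; it comes back out by itself.
- mark_orange: Centre of the orange sticker lying flat on the washer's deck: an orange ring of 32 mm outer and 21 mm inner diameter around a white field with an orange dot in the middle. It has no thickness to feel.
- mark_blue: Centre of a like sticker in blue, elsewhere on the deck; not to be used.
- start_button (a joint): Travel of the black start button (22 mm across, standing 8 mm above the console): 0 = out, 0.004 m = fully in. Not to be pressed.
- knob_pointer (a point): Outer end of the red pointer line on top of the aluminium programme knob (48 mm in diameter, top 27 mm above the console's top), 18 mm from its axis. The knob turns easily and is not to be turned.
- level_center (a point): Centre of the yellow spirit level lying loose on the washer's lid, 230 x 22 mm and 45 mm high.
- detergent_center (a point): Middle of the white and blue detergent bottle standing loose on the counter, 84 mm in diameter and 220 mm tall.
- cup_center (a point): Middle of the blue measuring cup standing loose on the counter, 68 mm in diameter and 60 mm tall.
Mind the look-alikes: they are no part of the job. Of the things that look like the stand, take the one that is farthest from the robot's base at the start.

How it is judged:
By the outcome, as a careful person would: the job done as asked, in the order asked, and still so for the second after the job is handed in, while the arm keeps its last pose, push and grip.
It also fails if it takes over 69 s, if anything falls off the work surface, if the arm or the gripper's body presses on something with over 40 N, if the wrist force passes 120 N, or if a joint passes its speed limit or range.

## Robot

A 6-joint arm with a two-finger parallel gripper is mounted at the origin on the work surface. World frame = base frame: x ahead of the robot, y to its left, z up, the work surface at z = 0. Lengths are in m, angles in rad, forces in N, time in s.
With the tool pointing down it reaches from about 0.25 to 0.8 m from the base axis. Payload 3.9 kg.
Tool frame: the origin (TCP) lies at the very end of the fingers, on their centre line; the grasp point (between the pads) lies manip.hold_point_z behind it (manip.hold_point_z is the distance from the TCP to the grasp point, in m); z points along the fingers, y is the line along which they close (so a half turn about z gives the same grasp; the last joint's range is limited). The gripper opens to 85 mm and grips with 20 to 120 N. Pads are 22 mm wide; open, the fingers measure 114 mm over their backs; the gripper's body (76 mm by 85 mm) begins 54 mm behind the grasp point. The pads swing forward as they close: fully open they stand 13 mm farther back than shut.
Start: joints at [1.184, 0.26, -0.138, 1.173, 0, 1.571], TCP at [0.198, 0.486, 0.231] pointing down, gripper open.
Joint ranges: [-2.78, 2.78], [-0.83, 1.72], [-1.28, 1.37], [-1.9, 2.12], [-1.57, 1.48], [-3.14, 3.14]. Speed limits (rad/s): [2.57, 2.57, 3.14, 3.14, 3.14, 3.14].

## Interface

Orientations are given as [roll, pitch, yaw] about the fixed x, y, z axes, in that order (R = Rz(yaw) Ry(pitch) Rx(roll)).
In Python, from workcell import readout, vision, sign_off, cut_out, pinpoint, manip gives the robot as it stands.
- The arm moves only by the tool jog_arm, never from a script. Its argument "increments" is a list of rows, each a list of 3 entries, a list of its own where there are three numbers: the opening, from 0 (shut) to 1 (fully open), then the shift along the tool's x, y, z in mm, then the turn, a rotation vector about the tool's x, y, z in rad. A call has 1 to 20 rows; each row is the pose to reach, as a shift and turn from the pose commanded when the call began, along the tool's axes at that moment; what a row does not reach only later rows make up. A row lasts 1/8 s, in which the tool goes at most 62.5 mm and 10.7 degrees, less where a joint would pass 70% of its speed; a pose out of reach is approached as far as the arm can. A call with a gripper value outside its range is refused whole. The fingers move at their own pace and stop on an object; "grip_force" is the grip in N (left out, the last holds). Time passes only in rows, so rows that repeat a pose let the fingers close. It gives the time, the measured TCP pose, the force, the opening and the grip force at its end, in the units of the state.
- readout.get_obs(): the state, without advancing time (a new reading comes with each control period).
- vision.camera(name): name is "scene" or "top" or "wrist"; returns (picture, depth): 400x640x3 uint8, blue, green, red; 400x640 float32, m along the optical axis (not along the pixel's ray), 0 where there is no reading.
- vision.calibration(name): a dict with "mtx" (3x3 intrinsics, pixels), "world_from_camera" (4x4, takes a point from camera to world coordinates). Camera axes: x right, y up, looking along -z (the intrinsics and any distortion apply to the point x, -y, -z); pixel columns grow to the right and rows downward; lengths in m; the calibration is good to about 2 mm. A picture is of the moment at which its call begins: read the wrist's pose just before it. calibration takes no time and is no camera call; for the wrist camera it gives the pose at the moment of the call.
- sign_off(): hands the job in; it is judged then, once.
Trained networks look in the newest picture that a camera, given by its name, has taken for a name from the list of things; names that differ only in an ending like _2 or _b are one class to them, and where a whole thing is asked for, a point or a joint stands for the part that bears it (a point fixed in the world has none). Each returns a list of dicts, best first, with "conf" (0 to 1); they miss things now and then, are a little off and sometimes report something else, mostly with a low value. They report only what shows in the picture. A call takes as long as a camera call. They do not tell look-alikes from the thing itself.
- cut_out(camera, name): "pixels" (400x640 bool, what is visible of it) and "uv" ([column, row] in pixels, amid what is visible of it).
- pinpoint(camera, name): "uv" ([column, row] in pixels: a listed point, or the origin of a listed thing).
The state is a dict: "t": time; "q": joint angles; "joint_vel": joint speeds; "joint_efforts": joint torques, N m; "eef_pos": TCP position; "orientation": TCP orientation; "contact_force": force on the tool from outside, world axes, zero at the start; "wrist_torque": the same for the moment, N m; "gripper_width": finger opening in m; "gripper_force": force on a finger pad.
Only numpy, scipy, OpenCV 4.12 (cv2) and the standard library are available. Lean on these libraries where they do the work, as an engineer would, in place of code of your own. Each camera call takes 0.05 s, during which the arm holds its last target. There are 200 camera calls.

## Working session

There is one attempt and no reset: what is moved stays moved. The work goes in short steps, Python scripts to look and compute and a tool call to move; the robot and the scene stay as the last step left them, time stands still between calls to the robot, and variables do not carry over. Pictures are saved under pics/ and viewed, at most 11 in all, crops included, and the job is handed in when it is done.

Besides the shell and the picture viewer there is one more tool, called after "Emit:" as name(argument=value, ...) on one line, values as JSON. jog_arm: Moves the arm, as the interface text tells. Its arguments: {"type":"object","properties":{"increments":{"type":"array"},"grip_force":{"type":"number"}},"required":["increments"]}

```bash
mkdir -p pics; cat > h.py <<'E'
import numpy as np, cv2
from workcell import readout, vision, sign_off, cut_out, pinpoint, manip
from scipy.spatial.transform import Rotation as R
def world(cal,uv,depth=None,z=None):
    K=cal["mtx"];T=cal["world_from_camera"]
    d=np.array([(uv[0]-K[0,2])/K[0,0],-(uv[1]-K[1,2])/K[1,1],-1.])
    dw=T[:3,:3]@d;o=T[:3,3]
    s=depth if z is None else (z-o[2])/dw[2]
    return o+s*dw
def pix(cal,p):
    K=cal["mtx"];T=cal["world_from_camera"]
    c=T[:3,:3].T@(np.array(p)-T[:3,3]); return np.array([K[0,2]+K[0,0]*c[0]/-c[2],K[1,2]-K[1,1]*c[1]/-c[2]])
E
python3 - <<'E'
from h import *
print(manip.hold_point_z, readout.get_obs())
for c in ["scene","top"]:
    im,d=vision.camera(c);cal=vision.calibration(c);cv2.imwrite(f"pics/{c}1.png",im);np.save(f"{c}1.npy",d)
    print(c,cal, vision.calibration(c).keys())
    for n in ["pen_grip","stand","washer","service_button_top","mark_orange","mark_blue","knob_pointer","level_center","detergent_center","cup_center"]:
        for r in pinpoint(c,n)[:4]:
            u=r["uv"];dd=d[int(np.clip(u[1],0,399)),int(np.clip(u[0],0,639))]
            print(n,round(r["conf"],2),np.round(u,1),np.round(world(cal,u,dd),3))
E
```

```text
0.0187 {'t': 0.0, 'q': array([ 1.18397568e+00,  2.60663678e-01, -1.39386693e-01,  1.17269294e+00,
        4.69966010e-05,  1.57079534e+00]), 'joint_vel': array([-1.21829306e-03, -8.56611694e-04,  4.18633621e-04,  5.93997009e-05,
       -8.71879266e-04, -1.34084714e-03]), 'joint_efforts': array([ 4.24868849e-04, -4.05680823e+01,  2.53921849e+01,  1.87223882e-02,
       -8.03307535e-05, -1.53885779e-06]), 'eef_pos': array([0.19778102, 0.48557895, 0.2304689 ]), 'orientation': array([-3.13964566e+00, -4.69984394e-05,  2.75477291e+00]), 'contact_force': array([ 0.44295496, -0.18274288,  0.15813582]), 'wrist_torque': array([ 0.0097209 ,  0.04040986, -0.03586546]), 'gripper_force': 0.0, 'gripper_width': 0.08524823041780621}
scene {'mtx': array([[447.4783619 ,   0.        , 315.45727136],
       [  0.        , 447.4783619 , 200.30026652],
       [  0.        ,   0.        ,   1.        ]]), 'world_from_camera': array([[ 0.76196566, -0.43121521,  0.48317882,  1.12425625],
       [ 0.64731936,  0.52975389, -0.54803145, -0.54785642],
       [-0.01964636,  0.73035215,  0.68278822,  0.95970533],

[... 988 characters left out ...]
,  0.19400865,  0.9806985 ,  1.17175626],
       [ 0.        ,  0.        ,  0.        ,  1.        ]])} dict_keys(['mtx', 'world_from_camera'])
pen_grip 0.59 [238.8 223.4] [0.472 0.296 0.155]
stand 0.64 [247.7 226.4] [0.477 0.289 0.066]
stand 0.56 [223.9 299.8] [0.282 0.347 0.064]
washer 0.67 [382.9 168.2] [ 0.625 -0.078  0.11 ]
mark_orange 0.46 [428.3 243. ] [ 0.425 -0.189  0.102]
mark_blue 0.59 [465.2 195.9] [ 0.549 -0.293  0.101]
knob_pointer 0.68 [308.  166.7] [0.616 0.121 0.16 ]
level_center 0.8 [393.8 173.8] [ 0.597 -0.098  0.154]
detergent_center 0.94 [242.8 142.7] [0.681 0.29  0.164]
cup_center 0.9 [172.9 254.6] [0.406 0.512 0.004]
cup_center 0.7 [469.3 199.7] [ 0.539 -0.303  0.101]
```

```bash
python3 -c "
import cv2
for n in ['scene','top']:
    im=cv2.imread(f'pics/{n}1.png');cv2.imwrite(f'pics/{n}1b.png',cv2.resize(im[50:370,130:530],(750,600),interpolation=cv2.INTER_CUBIC))"
```

```text
(no output)
```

View pics/scene1b.png

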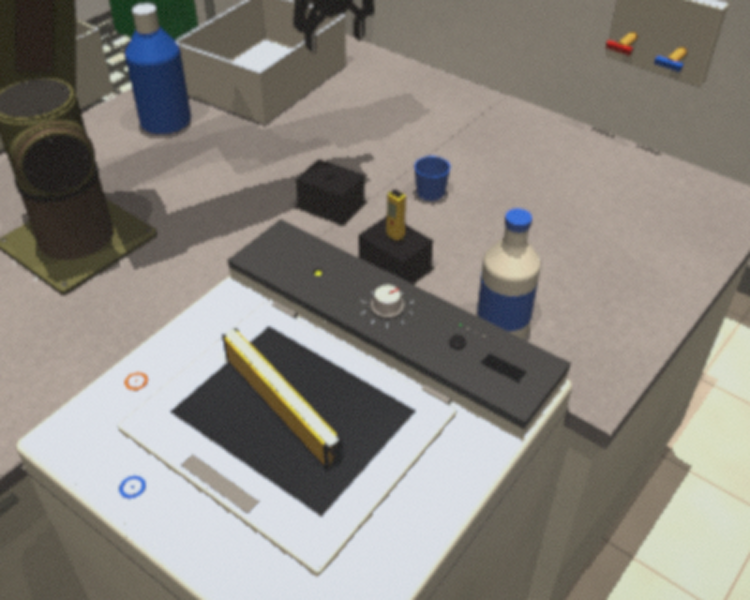

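View pics/top1b.png

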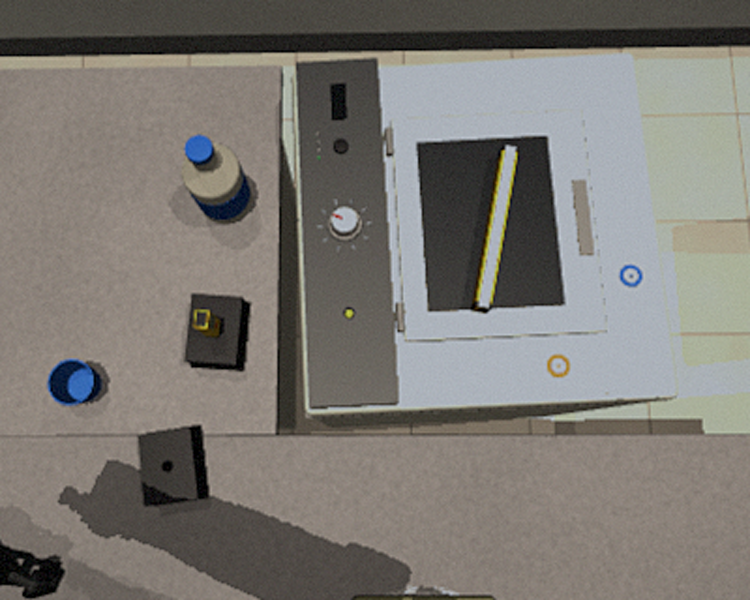

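The pen stands in the far stand (top crop 205,320; stand 217,330), and the decoy stand is nearer at (170,465). The service button is at top crop (348,313), the orange ring at (558,366) and the blue ring at (630,276).

```bash
cat >> h.py <<'E'
def plan(p,yaw=None,o=None):
    """shift (mm) and turn (tool axes) from measured pose to tool-down pose p,yaw"""
    o=o or readout.get_obs(); R0=R.from_euler('xyz',o['orientation'])
    yaw=o['orientation'][2] if yaw is None else yaw
    R1=R.from_euler('xyz',[np.pi,0,yaw])
    print('shift',np.round(R0.inv().apply(np.array(p)-o['eef_pos'])*1e3,1),'turn',np.round((R0.inv()*R1).as_rotvec(),4),'t',o['t'],'F',np.round(o['contact_force'],2))
def toolT(o):
    T=np.eye(4);T[:3,:3]=R.from_euler('xyz',o['orientation']).as_matrix();T[:3,3]=o['eef_pos'];return T
E
python3 - <<'E'
from h import *
o=readout.get_obs()
print(np.round(np.linalg.inv(toolT(o))@vision.calibration("wrist")["world_from_camera"],3), vision.calibration("wrist")["mtx"])
for c,u in (("top",(315.6,216.9)),("scene",(299.6,195.6))): print(world(vision.calibration(c),u,z=.131))
# stand & pen yaw from top mask
for c in ["top"]:
    im,d=vision.camera(c);cal=vision.calibration(c)
    for n in ["stand","pen_grip"]:
        for r in cut_out(c,n)[:2]:
            ys,xs=np.nonzero(r["pixels"]);P=np.array([world(cal,(x,y),d[y,x]) for x,y in zip(xs,ys)])
            zt=.065 if n=="stand" else .155
            Q=P[abs(P[:,2]-zt)<.008]; print(n,r["conf"],len(P),len(Q),Q.mean(0) if len(Q) else 0, cv2.minAreaRect((Q[:,:2]*1000).astype(np.float32)) if len(Q)>4 else 0)
plan([.46,.29,.30],0)
E
```

```text
[[ 0.001  0.959  0.283  0.072]
 [ 1.    -0.    -0.001 -0.001]
 [-0.001  0.283 -0.959 -0.142]
 [ 0.     0.     0.     1.   ]] [[293.60819971   0.         321.65504724]
 [  0.         293.60819971 196.54673718]
 [  0.           0.           1.        ]]
[0.49082821 0.10276064 0.131     ]
[0.4917978  0.10419705 0.131     ]
stand 0.68 1053 816 [0.47910157 0.29716427 0.06481213] ((482.2261962890625, 299.8828430175781), (75.23868560791016, 99.63287353515625), 85.5730209350586)
pen_grip 0.67 160 78 [0.48160397 0.29928116 0.15484573] ((481.791015625, 299.5687255859375), (23.43610382080078, 18.4752197265625), 1.4740065336227417)
shift [-316.6  -82.9  -68.7] turn [-0.      0.      2.7548] t 1.25 F [-0.18  0.51  0.13]
```

Emit:
jog_arm(increments=[[1, [0, 0, -60], [0, 0, 0]], [1, [-60, -12, -69], [0, 0, 0.18]], [1, [-120, -24, -69], [0, 0, 0.36]], [1, [-180, -36, -69], [0, 0, 0.54]], [1, [-240, -48, -69], [0, 0, 0.72]], [1, [-300, -60, -69], [0, 0, 0.9]], [1, [-333, -66, -69], [0, 0, 1.08]], [1, [-333, -66, -69], [0, 0, 1.26]], [1, [-333, -66, -69], [0, 0, 1.44]], [1, [-333, -66, -69], [0, 0, 1.62]], [1, [-333, -66, -69], [0, 0, 1.8]], [1, [-333, -66, -69], [0, 0, 1.98]], [1, [-333, -66, -69], [0, 0, 2.16]], [1, [-333, -66, -69], [0, 0, 2.34]], [1, [-333, -66, -69], [0, 0, 2.52]], [1, [-333, -66, -69], [0, 0, 2.7]], [1, [-333, -66, -69], [0, 0, 2.755]], [1, [-333, -66, -69], [0, 0, 2.755]]])

```text
t: 3.5
eef_pos: [0.5167, 0.1705, 0.3003]
orientation: [-3.02, 0.015, 0.248]
contact_force: [0.5, -0.5, 0.2]
gripper_width: 0.0858
gripper_force: 0.0
```

```bash
python3 - <<'E'
from h import *
o=readout.get_obs();print(o['eef_pos'],o['orientation'],o['q'])
c="wrist";cal=vision.calibration(c);im,d=vision.camera(c)
cv2.imwrite("pics/w1.png",im)
for n in ["stand","pen_grip"]:
    for r in cut_out(c,n)[:2]:
        ys,xs=np.nonzero(r["pixels"]);P=np.array([world(cal,(x,y),d[y,x]) for x,y in zip(xs,ys)])
        zt=.065 if n=="stand" else .155
        Q=P[abs(P[:,2]-zt)<.006]; print(n,r["conf"],len(P),len(Q),Q.mean(0) if len(Q) else 0, cv2.minAreaRect((Q[:,:2]*1000).astype(np.float32)) if len(Q)>4 else 0)
E
```

```text
[0.51671764 0.17046734 0.3003135 ] [-3.01966729  0.01468657  0.24798272] [0.24699029 0.28469364 0.0690324  1.36994324 0.12191073 3.14059291]
stand 0.68 2384 1310 [0.30682704 0.37381534 0.06475979] ((294.0078430175781, 362.2185974121094), (86.86332702636719, 75.347412109375), 7.610217571258545)
pen_grip 0.91 1190 444 [0.48371254 0.29973425 0.15448826] ((482.5506591796875, 300.58636474609375), (19.566795349121094, 25.45058250427246), 85.25504302978516)
```

View pics/w1.png

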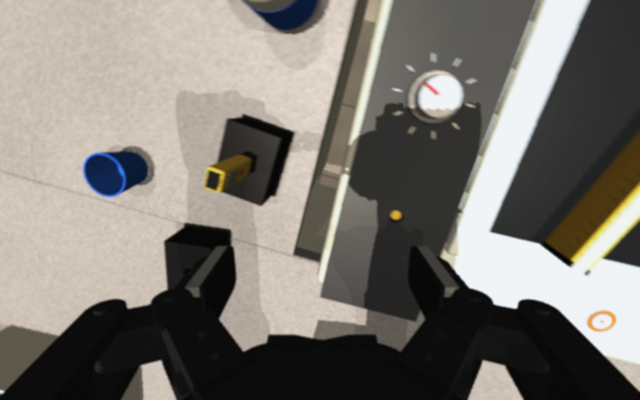

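The wrist view shows the pen's top at (214,180) in the far stand, the decoy at (200,250), the service button at (396,215) and the orange ring at (601,321). Joint 6 hit its limit, so I'll turn back the other way, towards yaw ≈ 3.06.

```bash
python3 - <<'E'
from h import *
cal=vision.calibration("wrist")
print(world(cal,(396,214.5),z=.131),world(cal,(601,321),z=.1))
plan([.4825,.3000,.27],3.06)
E
```

```text
[0.4923377 0.1006447 0.131    ] [ 0.42064794 -0.18742124  0.1       ]
shift [  -0.8 -128.9   46.6] turn [-0.0487 -0.1682 -2.8075] t 3.65 F [-0.22 -0.69  0.46]
```

Emit:
jog_arm(increments=[[1, [0, -10, 0], [-0.003, -0.01, -0.175]], [1, [0, -25, 0], [-0.006, -0.021, -0.35]], [1, [0, -45, 0], [-0.009, -0.032, -0.525]], [1, [0, -65, 0], [-0.012, -0.042, -0.7]], [1, [0, -85, 5], [-0.015, -0.052, -0.875]], [1, [0, -105, 10], [-0.018, -0.063, -1.05]], [1, [-1, -120, 15], [-0.021, -0.073, -1.225]], [1, [-1, -129, 20], [-0.024, -0.084, -1.4]], [1, [-1, -129, 25], [-0.027, -0.094, -1.575]], [1, [-1, -129, 30], [-0.03, -0.105, -1.75]], [1, [-1, -129, 35], [-0.033, -0.115, -1.925]], [1, [-1, -129, 40], [-0.036, -0.126, -2.1]], [1, [-1, -129, 47], [-0.039, -0.136, -2.275]], [1, [-1, -129, 47], [-0.042, -0.147, -2.45]], [1, [-1, -129, 47], [-0.045, -0.157, -2.625]], [1, [-1, -129, 47], [-0.0487, -0.1682, -2.8075]], [1, [-1, -129, 47], [-0.0487, -0.1682, -2.8075]]])

```text
t: 5.78
eef_pos: [0.4814, 0.3017, 0.2696]
orientation: [3.141, -0.0, 3.061]
contact_force: [-0.4, 0.6, -0.0]
gripper_width: 0.0854
gripper_force: 0.0
```

```bash
python3 - <<'E'
from h import *
o=readout.get_obs();print(o['eef_pos'],o['orientation'],o['q'])
c="wrist";cal=vision.calibration(c);im,d=vision.camera(c)
cv2.imwrite("pics/w2.png",im)
for n in ["stand","pen_grip"]:
    for r in cut_out(c,n)[:2]:
        ys,xs=np.nonzero(r["pixels"]);P=np.array([world(cal,(x,y),d[y,x]) for x,y in zip(xs,ys)])
        zt=.065 if n=="stand" else .155
        Q=P[abs(P[:,2]-zt)<.006]; print(n,r["conf"],len(P),len(Q),Q.mean(0) if len(Q) else 0, cv2.minAreaRect((Q[:,:2]*1000).astype(np.float32)) if len(Q)>4 else 0)
plan([.4825,.3000,.20],3.06)
E
```

```text
[0.48139975 0.3017396  0.26956331] [ 3.14142271e+00 -2.10345733e-04  3.06113152e+00] [5.59742295e-01 3.23293374e-01 5.16723878e-02 1.29924251e+00
 2.61943600e-04 6.40203440e-01]
stand 0.87 4378 4063 [0.47517663 0.30145762 0.06479385] ((482.0732727050781, 301.0877380371094), (75.16754150390625, 100.42536163330078), 85.55595397949219)
stand 0.71 3728 2497 [0.32044764 0.36205071 0.06474868] ((316.41217041015625, 365.042236328125), (39.217185974121094, 75.4677734375), 8.180883407592773)
pen_grip 0.84 895 597 [0.4806459  0.30120296 0.15459069] ((481.4208984375, 301.1124267578125), (19.480207443237305, 25.275259017944336), 85.10468292236328)
shift [-0.8 -1.2 69.5] turn [-0.0001 -0.0002  0.0001] t 5.925 F [ 0.58  0.06 -0.41]
```

View pics/w2.png

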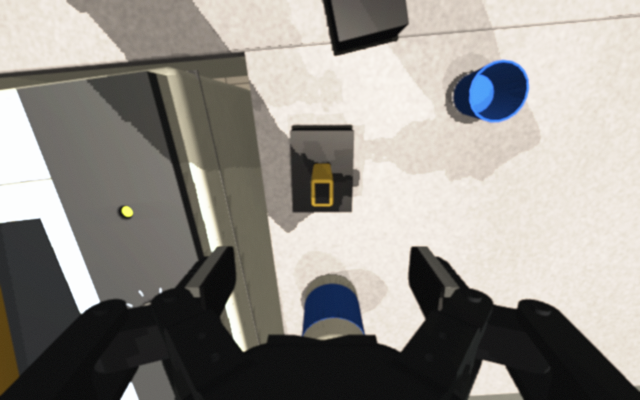

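The pen's top is at (322,190), centred between the fingers (tip pads near 225 and 420), and the service button is at (126,212). The grasp pose is about right, so I'll descend.

Emit:
jog_arm(increments=[[1, [0, -1.2, 50], [0, 0, 0]], [1, [0, -1.2, 90], [0, 0, 0]], [1, [0, -1.2, 130], [0, 0, 0]], [1, [0, -1.2, 160], [0, 0, 0]], [1, [0, -1.2, 173], [0, 0, 0]], [1, [0, -1.2, 173], [0, 0, 0]], [0, [0, -1.2, 173], [0, 0, 0]], [0, [0, -1.2, 173], [0, 0, 0]], [0, [0, -1.2, 173], [0, 0, 0]], [0, [0, -1.2, 173], [0, 0, 0]], [0, [0, -1.2, 173], [0, 0, 0]], [0, [0, -1.2, 173], [0, 0, 0]], [0, [0, -1.2, 173], [0, 0, 0]]], grip_force=60)

```text
t: 7.55
eef_pos: [0.4823, 0.3002, 0.0971]
orientation: [3.14, 0.001, 3.062]
contact_force: [-1.6, 2.5, 5.1]
gripper_width: 0.0196
gripper_force: 60.2
```

Emit:
jog_arm(increments=[[0, [0, 0, -10], [0, 0, 0]], [0, [0, 0, -30], [0, 0, 0]], [0, [0, 0, -60], [0, 0, 0]], [0, [0, 0, -100], [0, 0, 0]], [0, [0, 0, -140], [0, 0, 0]], [0, [0, 0, -170], [0, 0, 0]], [0, [0, 0, -170], [0, 0, 0]], [0, [0, 0, -170], [0, 0, 0]]])

```text
t: 8.55
eef_pos: [0.4811, 0.2986, 0.2652]
orientation: [-3.139, -0.002, 3.061]
contact_force: [-1.2, 0.2, -1.7]
gripper_width: 0.0194
gripper_force: 59.8
```

```bash
python3 - <<'E'
from h import *
o=readout.get_obs();print(o['eef_pos'],o['orientation'],o['contact_force'],o['gripper_width'])
for c in ["wrist","top","scene"]:
    cal=vision.calibration(c);im,d=vision.camera(c);cv2.imwrite(f"pics/{c}3.png",im)
    for n in ["pen_point","pen_grip","service_button_top","mark_orange","mark_blue"]:
        for r in pinpoint(c,n)[:2]:
            z={"service_button_top":.131,"mark_orange":.1,"mark_blue":.1}.get(n)
            print(c,n,round(r["conf"],2),np.round(r["uv"],1),np.round(world(cal,r["uv"],z=z),4) if z else np.round(world(cal,r["uv"],z=o['eef_pos'][2]+(.0137 if n=="pen_grip" else -.0863)),4))
    hsv=cv2.cvtColor(im,cv2.COLOR_BGR2HSV)
    m=cv2.inRange(hsv,(20,120,60),(38,255,255));n_,l,s,ce=cv2.connectedComponentsWithStats(m)
    for i in range(1,n_):
        if 4<s[i,4]<250:
            w=world(cal,ce[i],z=.131)
            if abs(w[0]-.49)<.03 and abs(w[1]-.1)<.03: print(c,'yellow',s[i],ce[i].round(1),w.round(4))
im=cv2.imread("pics/scene3.png");cv2.imwrite("pics/scene3b.png",cv2.resize(im[60:320,150:500],(800,594),interpolation=cv2.INTER_CUBIC))
E
```

```text
[0.48108302 0.2986067  0.26516999] [-3.13892930e+00 -2.00980667e-03  3.06120387e+00] [-1.18059264  0.16390312 -1.70374862] 0.019370001234407238
wrist pen_point 0.37 [324.3 200.5] [0.48   0.3001 0.1789]
wrist pen_point 0.19 [324.4 166.9] [0.4523 0.3023 0.1789]
wrist pen_grip 0.59 [321.2 261.5] [0.4803 0.2979 0.2789]
wrist service_button_top 0.38 [131.9 215.4] [0.495  0.1058 0.131 ]
wrist mark_orange 0.32 [326.  164.7] [0.4648 0.3036 0.1   ]
wrist yellow [122 207  12  12 109] [127.4 212.9] [0.492  0.1021 0.131 ]
top service_button_top 0.21 [396.9 173.5] [ 0.6042 -0.1101  0.131 ]
top mark_orange 0.65 [428.5 246.1] [ 0.4172 -0.1891  0.1   ]
top mark_blue 0.65 [466.7 198.3] [ 0.543  -0.2969  0.1   ]
top yellow [314 215   4   5  17] [315.6 216.9] [0.4909 0.1028 0.131 ]
scene pen_grip 0.67 [278.7 257.8] [ 0.6935 -0.1729  0.2789]
scene pen_grip 0.58 [341.7 114.1] [0.4706 0.3144 0.2789]
scene mark_orange 0.67 [204.9 254.6] [ 0.4299 -0.1847  0.1   ]
scene mark_blue 0.72 [204.2 307.9] [ 0.5512 -0.2863  0.1   ]
scene yellow [298 194   4   3  10] [299.2 195. ] [0.4893 0.1053 0.131 ]
```

View pics/scene3b.png

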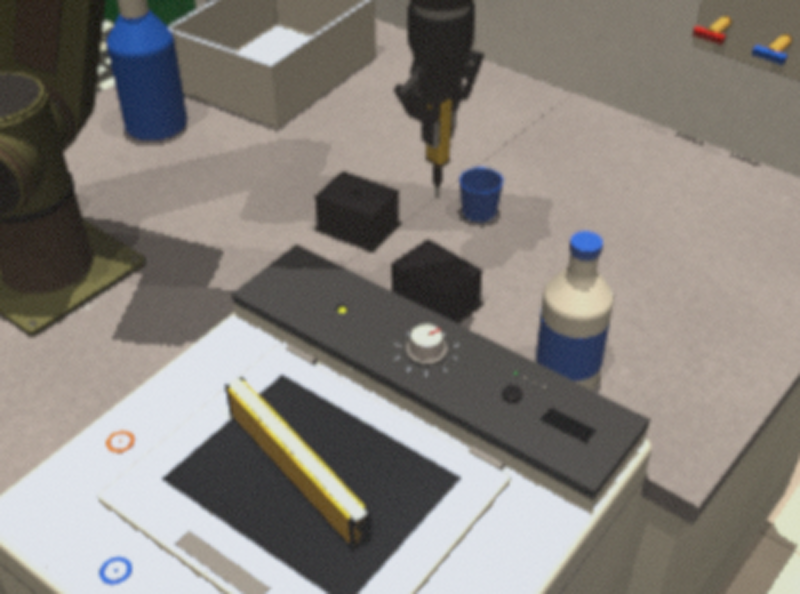

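View pics/wrist3.png

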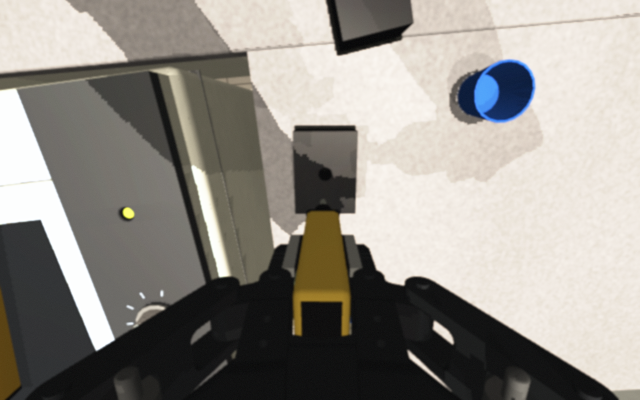

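The pen is lifted clear and held upright in the gripper. The button is at wrist pixel (127,213), about (0.491, 0.1025). Next is a hover above it.

Emit:
jog_arm(increments=[[0, [-5, -40, 0], [0, 0, 0]], [0, [-11, -80, 0], [0, 0, 0]], [0, [-16, -120, 0], [0, 0, 0]], [0, [-22, -165, 0], [0, 0, 0]], [0, [-25.7, -194.6, 0], [0, 0, 0]], [0, [-25.7, -194.6, 10], [0, 0, 0]], [0, [-25.7, -194.6, 20], [0, 0, 0]], [0, [-25.7, -194.6, 20], [0, 0, 0]], [0, [-25.7, -194.6, 20], [0, 0, 0]]])

```text
t: 10.58
eef_pos: [0.4918, 0.1043, 0.2464]
orientation: [-3.141, -0.0, 3.063]
contact_force: [0.4, 0.5, -0.9]
gripper_width: 0.0195
gripper_force: 59.9
```

```bash
python3 - <<'E'
from h import *
o=readout.get_obs();print(o['eef_pos'],o['orientation'],o['contact_force'],o['gripper_width'])
out=[]
for c in ["wrist","scene","top"]:
    cal=vision.calibration(c);im,d=vision.camera(c);cv2.imwrite(f"pics/{c}4.png",im)
    for n in ["pen_point","service_button_top","mark_orange"]:
        for r in pinpoint(c,n)[:2]: print(c,n,round(r["conf"],2),np.round(r["uv"],1))
    tip=o['eef_pos']-[0,0,.0871]
    p=pix(cal,tip);b=pix(cal,[.491,.1025,.131]);print(c,'pred tip',p.round(1),'btn',b.round(1))
    if c=="top":continue
    x,y=int(b[0]),int(b[1]);k=np.zeros((1,1))
    x0,y0=max(0,min(x-40,560)),max(0,min(y-40,320));out.append(cv2.resize(im[y0:y0+80,x0:x0+80],(400,400),interpolation=cv2.INTER_CUBIC));print(x0,y0)
cv2.imwrite("pics/near4.png",np.hstack(out))
E
```

```text
[0.49182958 0.1043337  0.24639297] [-3.14136044e+00 -4.33327257e-04  3.06287275e+00] [ 0.40998002  0.53242566 -0.91651364] 0.019544450032943268
wrist pen_point 0.59 [325.  199.4]
wrist service_button_top 0.46 [318.9 192.7]
wrist service_button_top 0.21 [ 16.4 136.4]
wrist mark_orange 0.82 [ 17.8 135.8]
wrist pred tip [322.3 201.5] btn [320.2 191.5]
280 151
scene pen_point 0.7 [291.7 266.6]
scene service_button_top 0.31 [403.4 193.8]
scene service_button_top 0.28 [279.7 257.8]
scene mark_orange 0.65 [204.7 251.8]
scene pred tip [299.2 187.9] btn [299.  195.8]
258 155
top service_button_top 0.39 [383.8 173.7]
top mark_orange 0.5 [429. 243.]
top pred tip [314.8 214.6] btn [315.7 216.8]
```

View pics/near4.png

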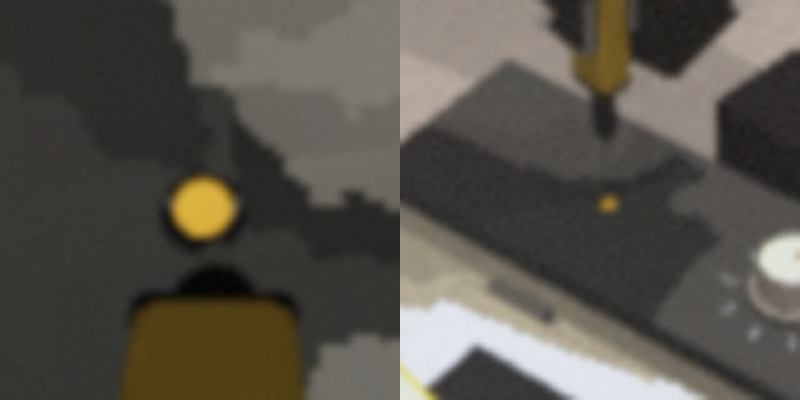

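The wrist crop shows the button at about (320.6,192.6) with the nose end just below it at (323,204). In the scene view the tip is over the button in line at column 299.

```bash
python3 - <<'E'
from h import *
cal=vision.calibration("wrist");o=readout.get_obs();print(o['eef_pos'])
b=world(cal,(320.6,192.6),z=.131);print(b, world(cal,(323.3,200.5),z=o['eef_pos'][2]-.0871))
for c,u in(("scene",(258+209/5+.0,155+203/5)),):print(c,world(vision.calibration(c),u,z=.131))
print(world(cal,(17.8,135.8),z=.1))
# effective pen axis: assume tip 0.8 mm along +tool y
plan([b[0],b[1]-.0007,.2464-.012])
E
```

```text
[0.491948   0.10349276 0.24662442]
[0.49229658 0.10192412 0.131     ] [0.49119837 0.10431576 0.15952442]
scene [0.4922245  0.10454406 0.131     ]
[ 0.42076499 -0.18612806  0.1       ]
shift [-0.5 -2.2 12.2] turn [-0.0002  0.0001 -0.    ] t 11.175 F [-0.64 -0.41 -1.11]
```

Emit:
jog_arm(increments=[[0, [0, -1.5, 10], [0, 0, 0]], [0, [0, -1.5, 20], [0, 0, 0]], [0, [0, -1.5, 24], [0, 0, 0]], [0, [0, -1.5, 24], [0, 0, 0]], [0, [0, -1.5, 24], [0, 0, 0]]])

```text
t: 11.8
eef_pos: [0.4919, 0.1021, 0.2227]
orientation: [-3.141, 0.0, 3.062]
contact_force: [-0.8, 0.3, -0.6]
gripper_width: 0.0193
gripper_force: 59.9
```

```bash
python3 - <<'E'
from h import *
o=readout.get_obs();print(o['eef_pos'],o['contact_force'])
out=[]
for c in ["wrist","scene"]:
    cal=vision.calibration(c);im,d=vision.camera(c)
    b=pix(cal,[.492,.1025,.131]);print(c,'btn',b.round(1),pix(cal,readout.get_obs()['eef_pos']-[0,0,.0871]).round(1))
    x0,y0=int(b[0])-25,int(b[1])-25;out.append(cv2.resize(im[y0:y0+50,x0:x0+50],(400,400),interpolation=cv2.INTER_CUBIC));print(x0,y0)
cv2.imwrite("pics/near5.png",np.hstack(out))
E
```

```text
[0.49194899 0.10210197 0.22271232] [-0.79387263  0.32142747 -0.5502643 ]
wrist btn [322.9 199.7] [322.4 201.5]
297 174
scene btn [299.2 196. ] [299.1 194.7]
274 170
```

View pics/near5.png

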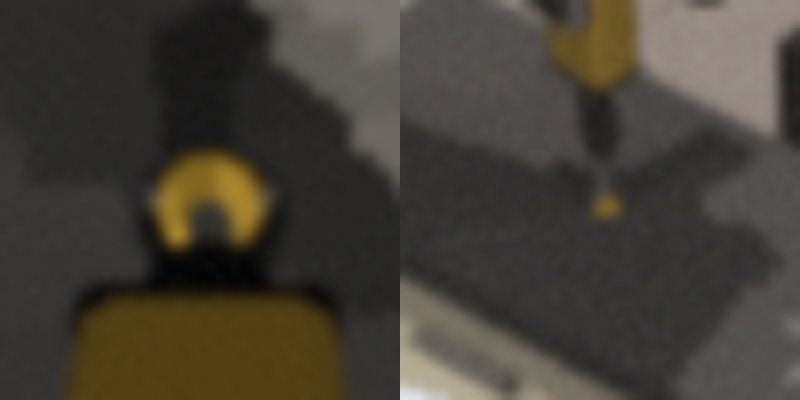

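The wrist crop shows the steel tip at (208,205), right over the middle of the button. Pressing now.

Emit:
jog_arm(increments=[[0, [0, 0, 4], [0, 0, 0]], [0, [0, 0, 8], [0, 0, 0]], [0, [0, 0, 11], [0, 0, 0]], [0, [0, 0, 13], [0, 0, 0]], [0, [0, 0, 14], [0, 0, 0]], [0, [0, 0, 14], [0, 0, 0]], [0, [0, 0, 14], [0, 0, 0]]])

```text
t: 12.78
eef_pos: [0.4921, 0.1021, 0.2089]
orientation: [3.142, 0.001, 3.061]
contact_force: [-0.4, 0.3, 2.9]
gripper_width: 0.0195
gripper_force: 60.1
```

Emit:
jog_arm(increments=[[0, [0, 0, 1], [0, 0, 0]], [0, [0, 0, 1.3], [0, 0, 0]], [0, [0, 0, 1.3], [0, 0, 0]], [0, [0, 0, 1.3], [0, 0, 0]]])

```text
t: 13.28
eef_pos: [0.4921, 0.1021, 0.2074]
orientation: [3.142, 0.001, 3.062]
contact_force: [1.5, 0.6, 4.2]
gripper_width: 0.0191
gripper_force: 60.3
```

```bash
python3 - <<'E'
from h import *
f=[]
for i in range(6):
    vision.camera("top") if i else 0
    f.append(readout.get_obs()['contact_force'])
print(np.round(f,1),readout.get_obs()['eef_pos'])
E
```

```text
[[ 1.5  0.6  4.2]
 [ 2.3  0.1  2.8]
 [ 0.7 -0.6  4.5]
 [ 2.   0.7  3.7]
 [ 1.3  0.6  3.8]
 [ 1.9  1.1  4. ]] [0.4920621  0.102112   0.20738754]
```

The net force is about 4.7 N, over the 3 N needed, so the button is fully in. I'll retract and travel to the orange ring.

Emit:
jog_arm(increments=[[0, [0, 0, -10], [0, 0, 0]], [0, [0, 0, -30], [0, 0, 0]], [0, [0, 0, -60], [0, 0, 0]], [0, [0, 0, -73], [0, 0, 0]], [0, [6, -40, -73], [0, 0, 0]], [0, [13, -80, -73], [0, 0, 0]], [0, [20, -125, -73], [0, 0, 0]], [0, [28, -170, -73], [0, 0, 0]], [0, [35, -215, -73], [0, 0, 0]], [0, [42, -255, -73], [0, 0, 0]], [0, [46, -280, -73], [0, 0, 0]], [0, [47.8, -293.8, -73], [0, 0, 0]], [0, [47.8, -293.8, -60], [0, 0, 0]], [0, [47.8, -293.8, -40], [0, 0, 0]], [0, [47.8, -293.8, -25], [0, 0, 0]], [0, [47.8, -293.8, -25], [0, 0, 0]], [0, [47.8, -293.8, -25], [0, 0, 0]]])

```text
t: 15.65
eef_pos: [0.4208, -0.1863, 0.2324]
orientation: [3.142, -0.0, 3.063]
contact_force: [0.8, -0.6, -1.3]
gripper_width: 0.0191
gripper_force: 59.9
```

```bash
python3 - <<'E'
from h import *
o=readout.get_obs();print(o['eef_pos'],o['orientation'],o['contact_force'],o['q'])
im,d=vision.camera("wrist");cal=vision.calibration("wrist")
for n in ["mark_orange","pen_point"]:
    for r in pinpoint("wrist",n)[:2]: print(n,round(r["conf"],2),np.round(r["uv"],1),world(cal,r["uv"],z=.1 if n[0]=='m' else o['eef_pos'][2]-.0871))
hsv=cv2.cvtColor(im,cv2.COLOR_BGR2HSV)
m=cv2.inRange(hsv,(4,110,90),(18,255,255))
print('tip pred',pix(cal,o['eef_pos']-[0,0,.0871]))
n_,l,s,ce=cv2.connectedComponentsWithStats(m)
for i in range(1,n_):
    if s[i,4]>10: print(s[i],ce[i],world(cal,s[i,:2]+s[i,2:4]/2-.5,z=.1))
top,_=vision.camera("scene")
cs=vision.calibration("scene");u=pix(cs,[.492,.1025,.131]).astype(int);print(u)
cv2.imwrite("pics/near6.png",np.hstack([cv2.resize(im[120:260,250:390],(400,400),interpolation=cv2.INTER_CUBIC),cv2.resize(top[u[1]-35:u[1]+35,u[0]-35:u[0]+35],(400,400),interpolation=cv2.INTER_CUBIC)]))
E
```

```text
[ 0.42082337 -0.18631345  0.23237996] [ 3.14157080e+00 -1.58815968e-04  3.06264263e+00] [ 0.84748766 -0.60716974 -1.30488635] [-4.16774085e-01  1.49008236e-01 -2.80079017e-01  1.14186616e+00
 -3.20168135e-05 -3.37824056e-01]
mark_orange 0.77 [321.4 187.9] [ 0.42162072 -0.18746503  0.1       ]
pen_point 0.36 [324.3 202.8] [ 0.42251421 -0.18512468  0.14527996]
tip pred [322.69735552 200.94956768]
[306 173  33  32 453] [322.22737307 187.30463576] [ 0.42226577 -0.18693273  0.1       ]
[321 187   4   4  11] [322.18181818 188.81818182] [ 0.42230391 -0.18644964  0.1       ]
[299 195]
```

View pics/near6.png

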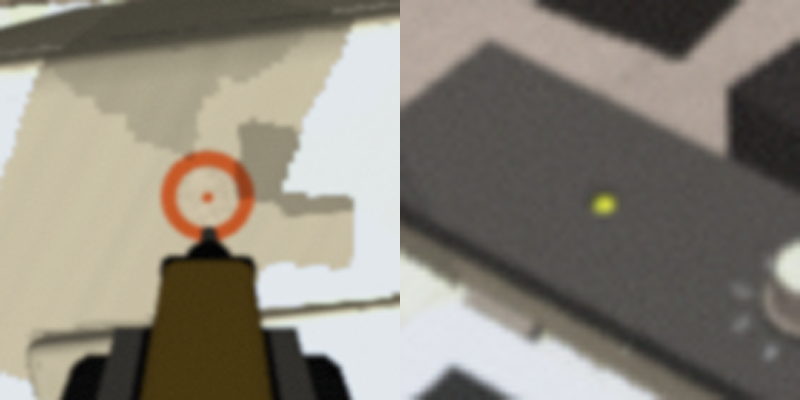

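The tip is at crop (208,230), just short of the ring's centre dot at (207,198), and the button is back out in the scene crop. I'll descend to just above the deck and check.

Emit:
jog_arm(increments=[[0, [-1.5, -0.5, 15], [0, 0, 0]], [0, [-1.5, -0.5, 30], [0, 0, 0]], [0, [-1.5, -0.5, 38], [0, 0, 0]], [0, [-1.5, -0.5, 42], [0, 0, 0]], [0, [-1.5, -0.5, 42], [0, 0, 0]], [0, [-1.5, -0.5, 42], [0, 0, 0]]])

```text
t: 16.6
eef_pos: [0.4225, -0.1878, 0.1908]
orientation: [-3.141, 0.001, 3.061]
contact_force: [-0.1, 0.5, -0.6]
gripper_width: 0.0194
gripper_force: 59.9
```

```bash
python3 - <<'E'
from h import *
im,d=vision.camera("wrist");cal=vision.calibration("wrist")
f=[]
for i in range(5):
    s,_=vision.camera("scene"); f.append(readout.get_obs()['contact_force'])
o=readout.get_obs();print(np.mean(f,0),o['eef_pos'])
hsv=cv2.cvtColor(im,cv2.COLOR_BGR2HSV);m=cv2.inRange(hsv,(4,110,90),(18,255,255))
n_,l,st,ce=cv2.connectedComponentsWithStats(m)
for i in range(1,n_):
    if st[i,4]>10: print(st[i],ce[i],world(cal,st[i,:2]+st[i,2:4]/2-.5,z=.1))
cs=vision.calibration("scene");u=pix(cs,[.4223,-.187,.1]).astype(int);print(u,pix(cal,o['eef_pos']-[0,0,.0871]))
cv2.imwrite("pics/near7.png",np.hstack([cv2.resize(im[160:240,283:363],(400,400),interpolation=cv2.INTER_CUBIC),cv2.resize(s[u[1]-30:u[1]+30,u[0]-30:u[0]+30],(400,400),interpolation=cv2.INTER_CUBIC)]))
E
```

```text
[-0.08570912 -0.12501811 -1.48094046] [ 0.42221523 -0.18768464  0.19053269]
[305 181  39  30 491] [324.14460285 193.84725051] [ 0.41867748 -0.18616073  0.1       ]
[202 253] [322.5124218  200.94534176]
```

View pics/near7.png

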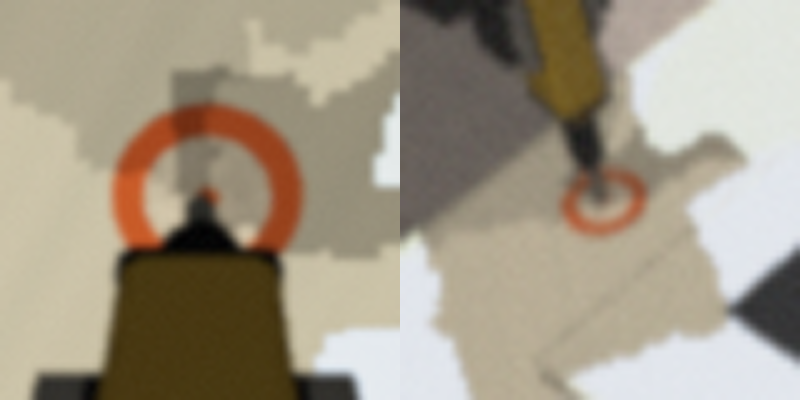

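The tip sits right at the dot, crop (203,195) against (208,193). Now I'll press gently.

Emit:
jog_arm(increments=[[0, [0, 0.8, 1], [0, 0, 0]], [0, [0, 0.8, 3], [0, 0, 0]], [0, [0, 0.8, 5], [0, 0, 0]], [0, [0, 0.8, 6.5], [0, 0, 0]], [0, [0, 0.8, 7.5], [0, 0, 0]], [0, [0, 0.8, 7.5], [0, 0, 0]], [0, [0, 0.8, 7.5], [0, 0, 0]], [0, [0, 0.8, 7.5], [0, 0, 0]]])

```text
t: 17.9
eef_pos: [0.4222, -0.1868, 0.183]
orientation: [-3.141, 0.0, 3.061]
contact_force: [-0.5, 0.4, 2.7]
gripper_width: 0.0197
gripper_force: 60.0
```

```bash
cat > f.py <<'E'
from h import *
f=[];z=[]
for i in range(16):
    s,_=vision.camera("scene");o=readout.get_obs(); f.append(o['contact_force']);z.append(o['eef_pos'])
print(np.mean(f,0),np.std(f,0)/4,np.mean(z,0),o['t'],o['orientation'])
E
python3 f.py
```

```text
[-0.30692511  0.68454467  2.34488979] [0.1129883  0.1461016  0.14847194] [ 0.42222451 -0.18682069  0.18287919] 18.7 [-3.14139375e+00  4.77354390e-05  3.06152955e+00]
```

```bash
python3 - <<'E'
from h import *
im,d=vision.camera("wrist");s,_=vision.camera("scene");cs=vision.calibration("scene");u=pix(cs,[.4223,-.187,.1]).astype(int)
cv2.imwrite("pics/near8.png",np.hstack([cv2.resize(im[160:240,283:363],(400,400),interpolation=cv2.INTER_CUBIC),cv2.resize(s[u[1]-30:u[1]+30,u[0]-30:u[0]+30],(400,400),interpolation=cv2.INTER_CUBIC)]))
E
```

```text
(no output)
```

View pics/near8.png

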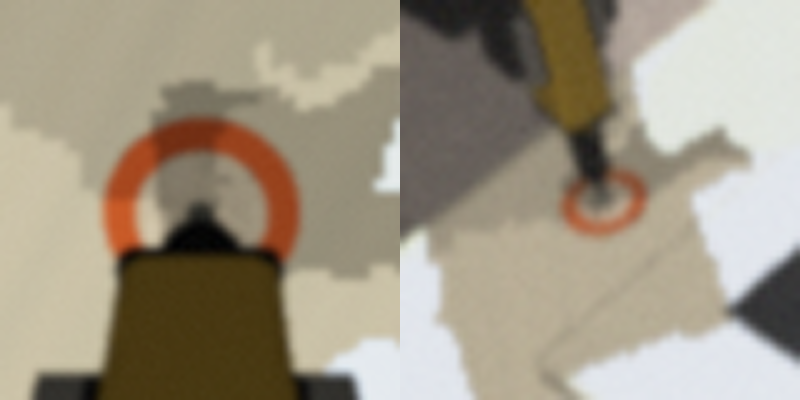

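The tip stands on the dot in the middle of the orange ring, crop (201,208), covering the dot, with the spring about half-way in.

```bash
python3 -c "
from h import *
print(sign_off())"
```

```text
the job is handed in; nothing more can be done
None
```

I pressed the service button fully in (about 4.7 N) and it came back out; the gripper now holds the pen upright on the dot inside the orange ring, tip about half-way in (about 3.6 N), and the job is handed in.

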